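Third hand: hold a clamp block against a spring gauge

ROBOT

A 6-joint arm with a two-finger parallel gripper is mounted at the origin on a cart in front of the work surface, level with it; the furniture and walls round the work are solid. World frame = base frame: x ahead of the robot, y to its left, z up, the work surface at z = 0. Lengths are in m, angles in rad, forces in N, time in s.
With the tool pointing down it reaches from about 0.425 to 0.95 m from the base axis. Payload 14.7 kg.
Tool frame: the origin (TCP) lies at the very end of the fingers, on their centre line; the grasp point (between the pads) lies 19 mm behind it; z points along the fingers, y is the line along which they close (so a half turn about z gives the same grasp; the last joint's range is limited). The gripper opens to 85 mm and grips with 20 to 120 N. Pads are 22 mm wide; open, the fingers measure 114 mm over their backs; the gripper's body (76 mm by 85 mm) begins 54 mm behind the grasp point. The pads swing forward as they close: fully open they stand 13 mm farther back than shut.
Start: joints at [1.287, 0.48, 1.596, -0, 1.065, -0.047], TCP at [0.152, 0.632, 0.231] pointing down, gripper open.
Joint ranges: [-2.75, 2.75], [-0.82, 2.05], [0.23, 2.67], [-1.56, 4.7], [0.09, 2.69], [-2.92, 2.92]. Speed limits (rad/s): [1.89, 1.89, 2.39, 3.01, 3.01, 3.01].

INTERFACE

Orientations are given as a unit quaternion [w, x, y, z].
In Python, from workcell import robot gives the robot as it stands.
- The arm moves only by the tool step_arm, never from a script. Its argument "series" is a list of rows, each an object with "translation": the shift along the tool's x, y, z in m, a list of three; "delta_rot": the turn, a rotation vector about the tool's x, y, z in rad, a list of three. A call has 1 to 20 rows; each row is the pose to reach, as a shift and turn from the pose commanded when the call began, along the tool's axes at that moment; what a row does not reach only later rows make up. A row lasts 1/8 s, in which the tool goes at most 62.5 mm and 10.7 degrees, less where a joint would pass 70% of its speed; a pose out of reach is approached as far as the arm can. A call with a gripper value outside its range is refused whole. "hand" is the closure, from -1 (fully open) to 1 (shut), set as the call begins (left out, the last holds). The fingers move at their own pace and stop on an object; the grip force is fixed at half the most. Time passes only in rows, so rows that repeat a pose let the fingers close. It gives the time, the measured TCP pose, the force, the opening and the grip force at its end, in the units of the state.
- robot.sense(): the state, without advancing time (a new reading comes with each control period).
- robot.grab_frame(name): name is "scene" or "top" or "wrist"; returns (picture, depth): 480x640x3 uint8, red, green, blue; 480x640 float32, m along the optical axis (not along the pixel's ray), 0 where there is no reading.
- robot.calibration(name): a dict with "camera_matrix" (3x3 intrinsics, pixels), "R" (3x3) and "t" (3): a world point X has camera coordinates R X + t; the wrist camera has in their place "mount" (4x4, takes a point from camera to tool coordinates, whose origin is the TCP and whose axes are the flange's). Camera axes: x right, y down, z forward; pixel columns grow to the right and rows downward; lengths in m; the calibration is good to about 2 mm. The wrist camera is an equidistant fisheye: a pixel r from the principal point sees the ray r / f radians off the axis. A picture is of the moment at which its call begins: read the wrist's pose just before it. calibration takes no time and is no camera call.
- robot.finish_job(): hands the job in; it is judged then, once.
Trained networks look in the newest picture that a camera, given by its name, has taken for a name from the list of things; names that differ only in an ending like _2 or _b are one class to them, and where a whole thing is asked for, a point or a joint stands for the part that bears it (a point fixed in the world has none). Each returns a list of dicts, best first, with "confidence" (0 to 1); they miss things now and then, are a little off and sometimes report something else, mostly with a low value. They report only what shows in the picture. A call takes as long as a camera call.
- robot.silhouettes(camera, target): "region" (480x640 bool, what is visible of it) and "centre" ([column, row] in pixels, amid what is visible of it).
The state is a dict: "time_s": time; "joint_positions": joint angles; "dq": joint speeds; "joint_efforts": joint torques, N m; "eef_pos": TCP position; "tool_rot": TCP orientation; "wrist_force": force on the tool from outside, world axes, zero at the start; "wrist_torque": the same for the moment, N m; "grip_width": finger opening in m; "finger_force": force on a finger pad.
Only numpy, scipy, OpenCV 4.12 (cv2) and the standard library are available. Lean on these libraries where they do the work, as an engineer would, in place of code of your own. Each camera call takes 0.05 s, during which the arm holds its last target. There are 200 camera calls.

TASK

Lift the brass clamp block off the foam pad and lay it flat in the channel of the grey jig, lengthwise, then push it along the channel so that its end presses the blue gauge plate back until the orange pointer stands in the green zone (about 10 N), never into the red. Press only with the block, not with the fingers on the gauge, and leave the cleaver, timer and screwdriver alone. Hold the push steady in the green for three seconds and finish still holding it there, so that a colleague can screw the block down: do not let go or back off.

Things in the scene. Friction and masses are not known exactly. Their poses are not given: they have to be found in the camera images.
- brass_block: Loose brass-coloured rectangular clamp block, 110 (its x) x 38 (y) x 38 (z) mm, 0.4 to 0.75 kg. Origin at the centre of its underside. It starts lying flat on the light foam pad, whose top is 17 mm above the table. Either end may go first.
- jig: Fixed grey jig, plate 290x120x22 mm. Origin on the table, mid channel width; +x along the channel to the gauge. Plate x = -115..175 mm. Two dark rails, tops 30 mm over the table, at y = +-23..32, x = -90..+50, form a channel 46 mm wide; its floor is the plate top, z = 22. White gauge housing, 72 mm wide, top at z = 62, at x = 112..164.
- nest (a point): Point on the channel floor, at jig x = -30 mm, y = 0, z = 22 mm: with the block's origin here, aligned with the channel, its leading end is 30 mm short of the resting gauge plate. Axes as the jig's.
- gauge_face (a point): Blue gauge plate, 46 mm wide (jig y), 34 mm high (z = 23..57 mm), slides to jig +x. Axes as the jig's. This point is the centre of its front face, which the block presses; at rest at jig x = +55, y = 0, z = 40 mm. It carries the orange pointer that moves over the scale on the housing.
- gauge (a joint): Travel of the gauge plate, m: 0 at rest, grows as it is pushed to jig +x, stop at 0.030. Linear spring, 700 N/m: 0.014 is 10 N; springs back when released. The orange pointer is in the green zone (on the housing top) from 0.010 to 0.018 and reaches the red at 0.019.
- cleaver: Grey and white fibre cleaver, 66 x 63 x 41 mm, a bystander. Origin at the centre of its underside.
- timer: White timer, 70 x 50 x 19 mm, a bystander. Origin at the centre of its underside.
- screwdriver: Screwdriver with green handle, 150 (x) x 18 x 19 mm, lying, a bystander. Origin at the centre of its underside.

How it is judged:
On the way, in this order (a step that is already met when the one before it is completed fails the run):
1. the block lies flat and lengthwise in the jig's channel (z of brass_block in the frame of jig between 0.018 and 0.026 m and angle between brass_block's own z axis and vertical below 0.08 rad and y of brass_block in the frame of jig between -0.008 and 0.008 m and angle between the x axis of brass_block and the x axis of jig, either way round below 0.12 rad and x of brass_block in the frame of jig between -0.06 and 0.035 m), for 0.1 s.
2. the block's end presses the gauge into the green zone, steadily for 2 s (all of step 1 and value of joint gauge between 0.009 and 0.019 m and contact force between brass_block and gauge between 5.5 and 15 N and x of brass_block in the frame of gauge_face above -0.06 m), for 2 s.
At the end, for the whole second after the job is handed in: The block, still pushed or gripped by the robot, rests flat in the channel (4 mm in height, 8 mm off centre, 0.12 rad in yaw, 0.08 rad level) and its end presses the gauge plate with 5.5 to 15 N, travel 9 to 19 mm; the fingers do not touch the gauge plate (all of step 2 and contact force between any of the fingers, the arm and brass_block above 2 N and linear speed of brass_block below 0.01 m/s and contact force between the fingers and gauge below 1 N); the arm keeps its last pose, push and grip.
It fails at once if the gauge is pushed well into the red (travel over 22 mm) (value of joint gauge above 0.022 m).
It fails at once if the fingers push the gauge plate (contact force between the fingers and gauge above 2 N).
It fails at once if the fibre cleaver is moved over 20 mm (distance of cleaver from where it was at the start of the episode above 0.02 m).
It fails at once if the white timer is moved over 20 mm (distance of timer from where it was at the start of the episode above 0.02 m).
It fails at once if the green screwdriver is moved over 20 mm (distance of screwdriver from where it was at the start of the episode above 0.02 m).
It also fails if it takes over 48 s, if anything falls off the work surface, if the arm or the gripper's body presses on something with over 40 N, if the wrist force passes 120 N, or if a joint passes its speed limit or range.

## Working session

There is one attempt and no reset: what is moved stays moved. The work goes in short steps, Python scripts to look and compute and a tool call to move; the robot and the scene stay as the last step left them, time stands still between calls to the robot, and variables do not carry over. Pictures are saved under pics/ and viewed, at most 10 in all, crops included, and the job is handed in when it is done.

Besides the shell and the picture viewer there is one more tool, called after "Call:" as a command line: name --argument value ..., lists and objects as JSON in quotes. step_arm: Moves the arm, as the interface text tells. Its arguments: {"type":"object","properties":{"series":{"type":"array","items":{"type":"object","properties":{"translation":{"type":"array","items":{"type":"number"}},"delta_rot":{"type":"array","items":{"type":"number"}}}}},"hand":{"type":"number"}},"required":["series"]}

```bash
mkdir -p pics; cat > h.py <<'E'
import numpy as np, cv2
from workcell import robot
def cloud(name,d):
    c=robot.calibration(name);K=np.array(c["camera_matrix"]);v,u=np.mgrid[:480,:640]
    P=np.stack([(u-K[0,2])/K[0,0]*d,(v-K[1,2])/K[1,1]*d,d],-1)
    return (P-np.array(c["t"]))@np.array(c["R"])
E
python3 - <<'E'
from h import *
ims=[]
s=robot.sense();print(s)
for n in ["top","scene"]:
    im,d=robot.grab_frame(n);cv2.imwrite(f"pics/{n}0.png",im[:,:,::-1]);P=cloud(n,d)
    for t in ["brass_block","jig","gauge_face","cleaver","timer","screwdriver"]:
        for r in robot.silhouettes(n,t)[:1]:
            m=r["region"]&(d>0);Q=P[m]
            if not len(Q):continue
            zt=np.percentile(Q[:,2],95)
            T=Q[Q[:,2]>zt-.006] if t!="jig" else Q
            rr=cv2.minAreaRect((T[:,:2]*1000).astype(np.float32))
            print(n,t,round(r["confidence"],2),np.round(r["centre"]),m.sum(),"z",np.round(np.percentile(Q[:,2],[5,50,95]),3),"med",np.round(np.median(T,0),3),"rect",np.round(rr[0]),np.round(rr[1]),round(rr[2],1))
E
```

```text
{'time_s': 0.0, 'joint_positions': array([ 1.28740868e+00,  4.80836228e-01,  1.59686839e+00, -9.34767812e-06,
        1.06510183e+00, -4.66193914e-02]), 'dq': array([-2.43804864e-05, -1.00555674e-03,  1.69580851e-03, -1.01925825e-03,
        6.81295814e-04, -1.12020054e-03]), 'joint_efforts': array([-9.36130127e-04, -9.50639462e+01, -4.30133986e+01, -3.78253299e-04,
        1.25132909e-02,  3.77804156e-05]), 'eef_pos': array([0.15234505, 0.63147125, 0.23067159]), 'tool_rot': array([-9.56542172e-05,  1.18105529e-01,  9.93000864e-01, -5.99324323e-04]), 'wrist_force': array([-1.35996484, -0.07960288,  0.0937649 ]), 'wrist_torque': array([ 0.00664764,  0.00770346, -0.02342103]), 'finger_force': 0.0, 'grip_width': 0.08547582518219414}
top brass_block 0.69 [179. 285.] 879 z [0.037 0.055 0.06 ] med [0.49  0.317 0.056] rect [489. 317.] [110.  38.] 52.7
top jig 0.66 [337. 241.] 6052 z [0.018 0.024 0.064] med [ 0.575 -0.048  0.024] rect [579. -49.] [295. 122.] 15.0
top gauge_face 0.74 [180. 286.] 894 z [0.032 0.055 0.06 ] med [0.49  0.318 0.056] rect [490. 317.] [110.  38.] 52.7
top cleaver 0.
[... 334 characters left out ...]
e brass_block 0.57 [201. 204.] 660 z [0.024 0.054 0.058] med [0.486 0.316 0.055] rect [489. 320.] [112.  37.] 52.6
scene jig 0.62 [337. 268.] 6106 z [0.015 0.023 0.063] med [ 0.559 -0.053  0.023] rect [586. -38.] [318. 131.] 15.0
scene gauge_face 0.94 [353. 243.] 460 z [0.023 0.044 0.067] med [ 0.629 -0.031  0.066] rect [633. -29.] [64. 13.] 16.5
scene cleaver 0.98 [301. 197.] 624 z [0.003 0.019 0.041] med [0.677 0.187 0.039] rect [678. 187.] [66. 21.] 29.8
scene timer 0.82 [413. 362.] 1056 z [0.004 0.017 0.021] med [ 0.47  -0.302  0.018] rect [ 472. -301.] [52. 70.] 52.7
scene screwdriver 0.84 [446. 343.] 327 z [0.01  0.016 0.02 ] med [ 0.541 -0.327  0.017] rect [ 546. -326.] [16. 78.] 86.8
```

View pics/top0.png

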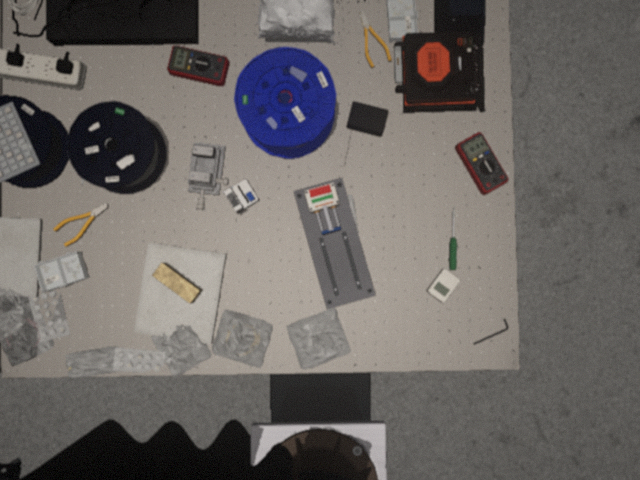

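View pics/scene0.png

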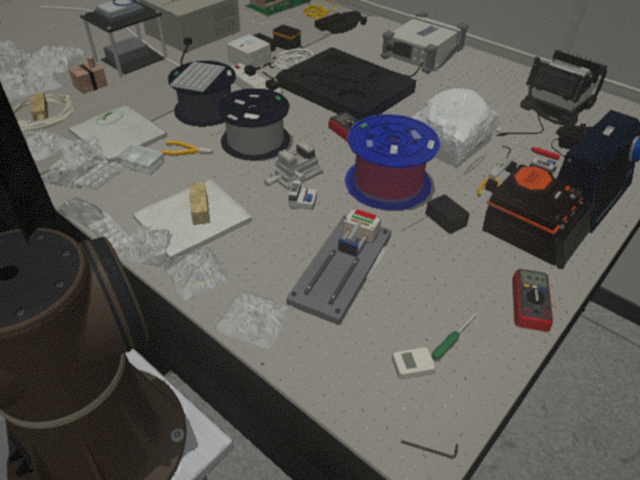

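Pictures: the block lies on the pad at about (178,283) in top, and the jig runs from (350,300) to (322,185) with its gauge at the top. The bystanders stay clear of the path. The network's gauge_face hit in top is really the block, so I ignore it. The block measures 110×38 mm at 52.7°, and the jig axis is at about 15°.

Call:
step_arm --series '[{"translation": [-0.035, -0.02, 0.007], "delta_rot": [0, 0, -0.1]}, {"translation": [-0.08, -0.045, 0.016], "delta_rot": [0, 0, -0.23]}, {"translation": [-0.13, -0.073, 0.026], "delta_rot": [0, 0, -0.37]}, {"translation": [-0.18, -0.101, 0.036], "delta_rot": [0, 0, -0.52]}, {"translation": [-0.23, -0.13, 0.046], "delta_rot": [0, 0, -0.66]}, {"translation": [-0.28, -0.158, 0.056], "delta_rot": [0, 0, -0.81]}, {"translation": [-0.33, -0.186, 0.066], "delta_rot": [0, 0, -0.95]}, {"translation": [-0.37, -0.208, 0.074], "delta_rot": [0, 0, -1.07]}, {"translation": [-0.401, -0.226, 0.08], "delta_rot": [0, 0, -1.157]}, {"translation": [-0.401, -0.226, 0.08], "delta_rot": [0, 0, -1.157]}, {"translation": [-0.401, -0.226, 0.08], "delta_rot": [0, 0, -1.157]}]' --hand -1

```text
time_s: 2.08
eef_pos: [0.489, 0.3183, 0.1513]
tool_rot: [-0.0, -0.443, 0.896, 0.0]
wrist_force: [-0.1, 0.5, -0.4]
grip_width: 0.0851
finger_force: 0.0
```

```bash
cat >> h.py <<'E'
from scipy.spatial.transform import Rotation as Ro
def wcloud(d,s):
    c=robot.calibration("wrist");K=np.array(c["camera_matrix"]);M=np.array(c["mount"]);v,u=np.mgrid[:480,:640]
    x=(u-K[0,2])/K[0,0];y=(v-K[1,2])/K[1,1];r=np.hypot(x,y)+1e-9
    k=np.tan(np.minimum(r,1.4))/r*d
    P=np.stack([x*k,y*k,d],-1)@M[:3,:3].T+M[:3,3]
    q=s["tool_rot"];R=Ro.from_quat([q[1],q[2],q[3],q[0]]).as_matrix()
    return P@R.T+s["eef_pos"]
def tool(s):
    q=s["tool_rot"];return Ro.from_quat([q[1],q[2],q[3],q[0]]).as_matrix()
E
python3 - <<'E'
from h import *
s=robot.sense();print(s["time_s"],s["eef_pos"],tool(s).round(3),s["joint_positions"].round(2))
print(robot.calibration("wrist"))
im,d=robot.grab_frame("wrist");cv2.imwrite("pics/w1.png",im[:,:,::-1]);P=wcloud(d,s)
for r in robot.silhouettes("wrist","brass_block")[:2]:
    m=r["region"]&(d>0);Q=P[m];print(r["confidence"],r["centre"],m.sum(),np.percentile(Q[:,2],[5,50,95]))
    T=Q[(Q[:,2]>.047)&(Q[:,2]<.065)];print(np.median(T,0),cv2.minAreaRect((T[:,:2]*1000).astype(np.float32)))
E
```

```text
2.075 [0.48900959 0.31827159 0.15133679] [[-0.607 -0.795 -0.   ]
 [-0.795  0.607  0.   ]
 [ 0.     0.    -1.   ]] [ 0.52  0.48  1.83  0.    0.83 -1.96]
{'camera_matrix': array([[371.64829954,   0.        , 316.77684734],
       [  0.        , 371.64829954, 236.58279261],
       [  0.        ,   0.        ,   1.        ]]), 'mount': array([[ 2.12754005e-04, -9.63047641e-01, -2.69331015e-01,
         6.83044465e-02],
       [ 9.99999943e-01,  2.75812980e-04, -1.96290233e-04,
         8.35707406e-04],
       [ 2.63321836e-04, -2.69330958e-01,  9.63047645e-01,
        -1.42528173e-01],
       [ 0.00000000e+00,  0.00000000e+00,  0.00000000e+00,
         1.00000000e+00]])}
0.94 [320.9, 234.7] 8872 [0.05357336 0.05488692 0.0559792 ]
[0.48522957 0.31682492 0.0549033 ] ((488.10321044921875, 320.8065185546875), (110.41637420654297, 38.052085876464844), 52.558345794677734)
```

View pics/w1.png

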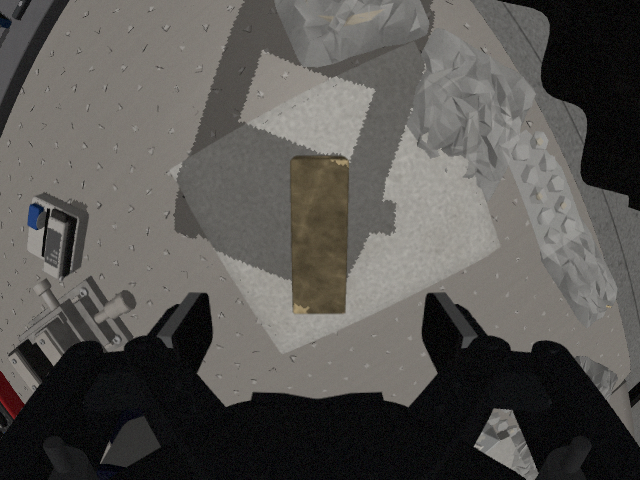

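The wrist view shows the block lengthwise along the image at (321,235), clear of the fingers. The rectangle is 110×38 mm, centred 2 mm off the TCP and aligned with the tool. Next I descend and grip.

Call:
step_arm --series '[{"translation": [-0.001, 0.002, 0.03]}, {"translation": [-0.001, 0.002, 0.07]}, {"translation": [-0.001, 0.002, 0.1]}, {"translation": [-0.001, 0.002, 0.12]}, {"translation": [-0.001, 0.002, 0.12]}]'

```text
validation failed for argument at $.se...
```

Call:
step_arm --series '[{"translation": [0, 0, 0]}, {"translation": [0, 0, 0]}, {"translation": [0, 0, 0]}, {"translation": [0, 0, 0]}, {"translation": [0, 0, 0]}, {"translation": [0, 0, 0]}]' --hand 1

```text
validation failed for argument at $.se...
```

Call:
step_arm --series '[{"translation": [0, 0, -0.02]}, {"translation": [0, 0, -0.06]}, {"translation": [0, 0, -0.11]}, {"translation": [0, 0, -0.15]}, {"translation": [0, 0, -0.15]}]'

```text
validation failed for argument at $.se...
```

```bash
python3 - <<'E'
from h import *
a=np.radians(15);
for n in ["top","scene"]:
    im,d=robot.grab_frame(n);P=cloud(n,d)
    if n=="top": cv2.imwrite("pics/jig.png",cv2.resize(im[165:315,280:390,::-1],None,fx=4,fy=4,interpolation=cv2.INTER_CUBIC))
    r=robot.silhouettes(n,"jig")[0];m=r["region"]&(d>0)
    rr=cv2.minAreaRect(np.float32(P[m&(P[...,2]>.014)&(P[...,2]<.04)][:,:2]*1000));print(n,r["confidence"],rr)
    h=P[m&(P[...,2]>.057)][:,:2]*1000;print("housing",cv2.minAreaRect(np.float32(h)))
    # rails: dark plate-top pixels
    g=im.max(2);O=np.array([.550,-.057]);L=(P[...,:2]-O)@np.array([[np.cos(a),-np.sin(a)],[np.sin(a),np.cos(a)]])
    pl=m&(abs(L[...,0]+.02)<.06)&(abs(L[...,1])<.045)
    for lo,hi in((.01,.042),(-.042,-.01)):
        k=pl&(L[...,1]>lo)&(L[...,1]<hi);w=np.clip(np.median(g[pl])-g[k].astype(float)-10,0,None)
        c=np.polyfit(L[k][:,0],L[k][:,1],1,w=np.sqrt(w));print("rail",np.median(g[pl]),c[0],np.polyval(c,-.02),np.average(P[k][:,2],weights=w))
s=robot.sense();print(s)
im,d=robot.grab_frame("wrist");cv2.imwrite("pics/w2.png",im[:,:,::-1])
E
```

```text
top 0.58 ((576.425048828125, -48.401527404785156), (289.9962463378906, 120.15225219726562), 14.780890464782715)
housing ((653.345703125, -28.043949127197266), (109.44056701660156, 71.68122863769531), 14.825798034667969)
rail 115.0 0.0012430088261639498 0.029173026814471363 0.02998619774857473
rail 115.0 -0.0057245464651968754 -0.02546084113083429 0.02988838814065968
scene 0.8 ((576.0986938476562, -45.484283447265625), (294.0701904296875, 121.24726867675781), 14.709786415100098)
housing ((653.9832763671875, -25.596569061279297), (112.17729949951172, 71.99091339111328), 15.600325584411621)
rail 101.0 -0.004542494451212994 0.029633059658914152 0.027796306104213644
rail 101.0 -0.0023209009509914265 -0.02516285281267113 0.027938028838685614
{'time_s': 2.375, 'joint_positions': array([ 5.25839430e-01,  4.80310011e-01,  1.82974398e+00,  1.29362838e-05,
        8.31278397e-01, -1.96603417e+00]), 'dq': array([-3.28862836e-03,  1.44562167e-03,  1.56358556e-03,  4.32375867e-04,
       -1.10291556e-05, -2.98758191e-03]), 'joint_efforts': array([-4.29522456e-02, -8.73547339e+01, -3.53569865e+01,  8.62634588e-04,
        2.11376253e-03,  2.34662101e-02]), 'eef_pos': array([0.48881751, 0.31871812, 0.15149038]), 'tool_rot': array([ 1.29542506e-04, -4.44426779e-01,  8.95815171e-01,  1.32606696e-05]), 'wrist_force': array([0.58345445, 0.0445713 , 0.68080255]), 'wrist_torque': array([ 0.02523734, -0.05193037,  0.00109491]), 'finger_force': 0.0, 'grip_width': 0.08548805860069507}
```

View pics/jig.png

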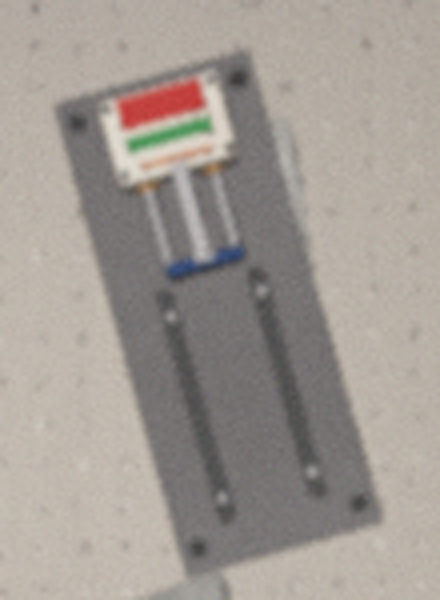

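View pics/w2.png

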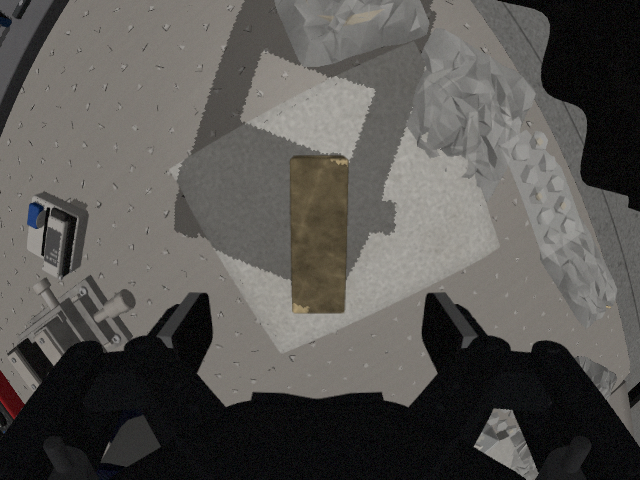

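Both wrist views are the same because the move rows were refused: delta_rot is required. The jig crop shows the rails, the blue plate at (205,262) and the pointer resting below the green. The jig fit of 290×120 mm at 14.8° gives an origin of about (0.547,-0.056), and the rails agree. I repeat the move with delta_rot included.

Call:
step_arm --series '[{"translation": [-0.001, 0.002, 0.03], "delta_rot": [0, 0, 0]}, {"translation": [-0.001, 0.002, 0.07], "delta_rot": [0, 0, 0]}, {"translation": [-0.001, 0.002, 0.1], "delta_rot": [0, 0, 0]}, {"translation": [-0.001, 0.002, 0.12], "delta_rot": [0, 0, 0]}, {"translation": [-0.001, 0.002, 0.12], "delta_rot": [0, 0, 0]}]'

```text
time_s: 3.05
eef_pos: [0.4873, 0.3198, 0.0301]
tool_rot: [-0.001, -0.444, 0.896, -0.0]
wrist_force: [0.4, 0.3, 0.0]
grip_width: 0.0857
finger_force: 0.0
```

Call:
step_arm --series '[{"translation": [0, 0, 0], "delta_rot": [0, 0, 0]}, {"translation": [0, 0, 0], "delta_rot": [0, 0, 0]}, {"translation": [0, 0, 0], "delta_rot": [0, 0, 0]}, {"translation": [0, 0, 0], "delta_rot": [0, 0, 0]}, {"translation": [0, 0, 0], "delta_rot": [0, 0, 0]}, {"translation": [0, 0, 0], "delta_rot": [0, 0, 0]}]' --hand 1

```text
time_s: 3.8
eef_pos: [0.4888, 0.3204, 0.0324]
tool_rot: [0.001, -0.444, 0.896, 0.0]
wrist_force: [-1.6, -1.2, 10.9]
grip_width: 0.0369
finger_force: 60.7
```

Call:
step_arm --series '[{"translation": [0, 0, -0.02], "delta_rot": [0, 0, 0]}, {"translation": [0, 0, -0.06], "delta_rot": [0, 0, 0]}, {"translation": [0.01, -0.009, -0.09], "delta_rot": [0, 0, 0.02]}, {"translation": [0.04, -0.036, -0.11], "delta_rot": [0, 0, 0.09]}, {"translation": [0.08, -0.071, -0.11], "delta_rot": [0, 0, 0.18]}, {"translation": [0.12, -0.107, -0.11], "delta_rot": [0, 0, 0.28]}, {"translation": [0.16, -0.143, -0.11], "delta_rot": [0, 0, 0.37]}, {"translation": [0.2, -0.179, -0.11], "delta_rot": [0, 0, 0.46]}, {"translation": [0.24, -0.214, -0.11], "delta_rot": [0, 0, 0.55]}, {"translation": [0.27, -0.241, -0.11], "delta_rot": [0, 0, 0.62]}, {"translation": [0.287, -0.2565, -0.11], "delta_rot": [0, 0, 0.661]}, {"translation": [0.287, -0.2565, -0.11], "delta_rot": [0, 0, 0.661]}, {"translation": [0.287, -0.2565, -0.11], "delta_rot": [0, 0, 0.661]}]'

```text
time_s: 5.42
eef_pos: [0.5183, -0.0633, 0.1414]
tool_rot: [-0.0, -0.129, 0.992, 0.0]
wrist_force: [0.2, 1.3, -4.7]
grip_width: 0.0368
finger_force: 62.1
```

```bash
python3 - <<'E'
from h import *
s=robot.sense();R=tool(s);print(s["time_s"],s["eef_pos"],R.round(4).tolist(),np.degrees(np.arctan2(R[1,0],R[0,0]))%360,s["wrist_force"],s["grip_width"],s["joint_positions"].round(2))
im,d=robot.grab_frame("wrist");cv2.imwrite("pics/w3.png",im[:,:,::-1]);P=wcloud(d,s)
r=robot.silhouettes("wrist","brass_block")[0];m=r["region"]&(d>0)
Q=(P[m]-s["eef_pos"])@R;print("block",r["confidence"],m.sum(),np.percentile(Q,[2,50,98],axis=0).round(4))
c,*_=np.linalg.lstsq(np.c_[Q[:,:2],np.ones(len(Q))],Q[:,2],rcond=None);print("plane",c)
a=np.radians(14.85);O=np.array([.547,-.0557]);A=np.array([[np.cos(a),-np.sin(a)],[np.sin(a),np.cos(a)]])
def loc(P):return (P[...,:2]-O)@A
im,d=robot.grab_frame("top");P=cloud("top",d)
r=robot.silhouettes("top","brass_block")[0];T=P[r["region"]&(d>0)];print("top",r["confidence"],np.median(T,0),cv2.minAreaRect(np.float32(T[:,:2]*1000)),"TCP jig",loc(s["eef_pos"]))
E
```

```text
5.425 [ 0.51825522 -0.06328222  0.14137728] [[-0.9665, -0.2565, -0.0002], [-0.2565, 0.9665, 0.0002], [0.0002, 0.0002, -1.0]] 194.86532296389993 [ 0.16950042  1.30206528 -4.65402213] 0.036793737303260014 [-0.18  0.42  1.98  0.    0.74 -2.01]
block 0.62 23823 [[-0.0292 -0.0175 -0.0237]
 [ 0.0214  0.0006 -0.0225]
 [ 0.0554  0.0185  0.0052]]
plane [ 0.01233203 -0.04120982 -0.02135223]
top 0.68 [0.69049584 0.16970695 0.02215078] ((690.697021484375, 170.14706420898438), (66.88475036621094, 64.67413330078125), 31.33041000366211) TCP jig [-2.97279457e-02  3.80100676e-05]
```

View pics/w3.png

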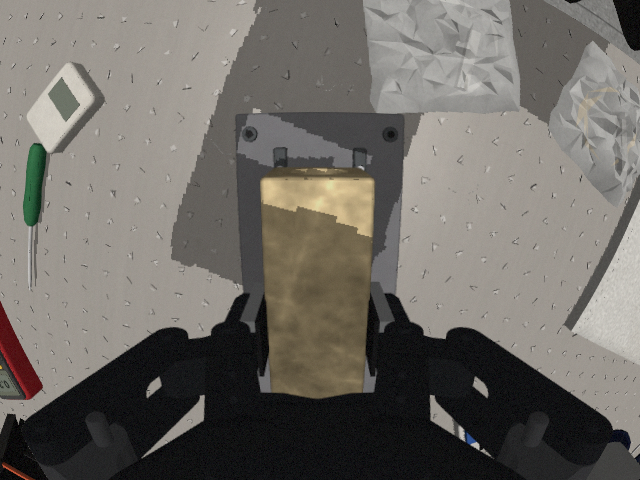

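The block sits level and centred in the grip. Its top is 22.5 mm above the TCP, so its bottom is about 15.5 mm below. The jig's rear shows at rows 115–290, columns 238–403, with rails at about 281 and 359. I check the lateral offset from this wrist view.

```bash
python3 - <<'E'
from h import *
s=robot.sense();R=tool(s)
im,d=robot.grab_frame("wrist");P=wcloud(d,s);Q=(P-s["eef_pos"])@R
rows=np.arange(150,300)
pl=(abs(P[...,2]-.022)<.006)&(d>0)&(np.arange(480)[:,None]<290)&(abs(Q[...,1])<.075)
for x0 in(.06,.07,.08):
    b=pl&(abs(Q[...,0]-x0)<.005);y=Q[b][:,1];print("plate",x0,b.sum(),np.percentile(y,[.5,99.5]).round(4),np.mean(np.percentile(y,[.5,99.5])),np.median(P[b][:,2]))
ra=(abs(P[...,2]-.030)<.0025)&pl&(Q[...,0]<.09)
for sg in(1,-1):
    y=Q[ra&(Q[...,1]*sg>.018)&(Q[...,1]*sg<.037)];print("rail",len(y),y.mean(0) if len(y) else 0)
k=(d>0)&(Q[...,2]<-.019)&(Q[...,2]>-.026)&(abs(Q[...,1])<.017)&(Q[...,0]>.012)&(Q[...,0]<.053)
T=Q[k];c,*_=np.linalg.lstsq(np.c_[T[:,:2],np.ones(len(T))],T[:,2],rcond=None);print("top plane",len(T),c)
k=(d>0)&(Q[...,2]<-.015)&(Q[...,2]>-.026)&(abs(Q[...,1])<.03)&(Q[...,0]>.03)&(Q[...,0]<.058)
for x0 in(.035,.045,.052):
    y=Q[k&(abs(Q[...,0]-x0)<.003)][:,1];print("blk y",np.percentile(y,[1,99]),np.mean(np.percentile(y,[1,99])))
E
```

```text
plate 0.06 2135 [-0.0567  0.0612] 0.0022620917446510014 0.021943729649861077
plate 0.07 2327 [-0.0568  0.061 ] 0.0021108255382136683 0.02204282654202122
plate 0.08 2352 [-0.0566  0.0615] 0.002451280427000019 0.02189532587374155
rail 3 [0.05646531 0.02633634 0.11360684]
rail 9 [ 0.05648855 -0.02170106  0.11359692]
top plane 11512 [-0.0011764  -0.00094548 -0.02250239]
blk y [-0.01778205  0.01890093] 0.0005594424089099895
blk y [-0.01775682  0.01896554] 0.0006043611386759001
blk y [-0.01784033  0.01907671] 0.0006181878514725826
```

The wrist view shows the plate middle 1.6 mm to tool +y of the block; this comparison cancels the camera bias. The block is level. I shift across and lower it to just above the floor.

Call:
step_arm --series '[{"translation": [0, 0.0016, 0.02], "delta_rot": [0, 0, 0]}, {"translation": [0, 0.0016, 0.05], "delta_rot": [0, 0, 0]}, {"translation": [0, 0.0016, 0.075], "delta_rot": [0, 0, 0]}, {"translation": [0, 0.0016, 0.09], "delta_rot": [0, 0, 0]}, {"translation": [0, 0.0016, 0.098], "delta_rot": [0, 0, 0]}, {"translation": [0, 0.0016, 0.101], "delta_rot": [0, 0, 0]}, {"translation": [0, 0.0016, 0.102], "delta_rot": [0, 0, 0]}, {"translation": [0, 0.0016, 0.102], "delta_rot": [0, 0, 0]}]'

```text
time_s: 6.68
eef_pos: [0.5185, -0.0621, 0.0398]
tool_rot: [0.0, -0.129, 0.992, -0.0]
wrist_force: [-0.0, -0.3, -4.2]
grip_width: 0.0369
finger_force: 62.0
```

Call:
step_arm --series '[{"translation": [0, 0, 0.001], "delta_rot": [0, 0, 0]}, {"translation": [0, 0, 0.0015], "delta_rot": [0, 0, 0]}, {"translation": [0, 0, 0.0015], "delta_rot": [0, 0, 0]}]'

```text
time_s: 7.05
eef_pos: [0.5181, -0.0621, 0.0378]
tool_rot: [0.0, -0.129, 0.992, -0.0]
wrist_force: [0.1, 0.3, -4.1]
grip_width: 0.0366
finger_force: 62.0
```

Call:
step_arm --series '[{"translation": [0, 0, 0.0005], "delta_rot": [0, 0, 0]}, {"translation": [0, 0, 0.001], "delta_rot": [0, 0, 0]}, {"translation": [0, 0, 0.001], "delta_rot": [0, 0, 0]}]'

```text
time_s: 7.42
eef_pos: [0.5182, -0.0621, 0.0374]
tool_rot: [0.0, -0.129, 0.992, -0.0]
wrist_force: [-3.9, 0.2, 13.2]
grip_width: 0.0369
finger_force: 64.2
```

The block is on the floor, so I ease off 0.6 mm of preload and then slide it along toward the gauge.

Call:
step_arm --series '[{"translation": [0, 0, -0.0006], "delta_rot": [0, 0, 0]}, {"translation": [0, 0, -0.0006], "delta_rot": [0, 0, 0]}, {"translation": [-0.004, 0, -0.0006], "delta_rot": [0, 0, 0]}, {"translation": [-0.01, 0, -0.0006], "delta_rot": [0, 0, 0]}, {"translation": [-0.016, 0, -0.0006], "delta_rot": [0, 0, 0]}, {"translation": [-0.02, 0, -0.0006], "delta_rot": [0, 0, 0]}, {"translation": [-0.023, 0, -0.0006], "delta_rot": [0, 0, 0]}, {"translation": [-0.024, 0, -0.0006], "delta_rot": [0, 0, 0]}, {"translation": [-0.024, 0, -0.0006], "delta_rot": [0, 0, 0]}]'

```text
time_s: 8.55
eef_pos: [0.5408, -0.0559, 0.0374]
tool_rot: [-0.0, -0.129, 0.992, 0.0]
wrist_force: [-5.1, 0.2, 5.1]
grip_width: 0.0369
finger_force: 63.5
```

Call:
step_arm --series '[{"translation": [-0.002, 0, 0], "delta_rot": [0, 0, 0]}, {"translation": [-0.005, 0, 0], "delta_rot": [0, 0, 0]}, {"translation": [-0.008, 0, 0], "delta_rot": [0, 0, 0]}, {"translation": [-0.01, 0, 0], "delta_rot": [0, 0, 0]}, {"translation": [-0.01, 0, 0], "delta_rot": [0, 0, 0]}]'

```text
time_s: 9.18
eef_pos: [0.55, -0.0534, 0.0374]
tool_rot: [-0.001, -0.129, 0.992, 0.0]
wrist_force: [-7.9, -1.9, 8.2]
grip_width: 0.0367
finger_force: 63.8
```

Call:
step_arm --series '[{"translation": [-0.002, 0, 0], "delta_rot": [0, 0, 0]}, {"translation": [-0.004, 0, 0], "delta_rot": [0, 0, 0]}, {"translation": [-0.005, 0, 0], "delta_rot": [0, 0, 0]}, {"translation": [-0.005, 0, 0], "delta_rot": [0, 0, 0]}]'

```text
time_s: 9.68
eef_pos: [0.5536, -0.0523, 0.0374]
tool_rot: [-0.002, -0.129, 0.992, 0.0]
wrist_force: [-14.3, -5.9, 15.2]
grip_width: 0.0367
finger_force: 64.7
```

Call:
step_arm --series '[{"translation": [-0.001, 0, -0.0004], "delta_rot": [0, 0, 0]}, {"translation": [-0.002, 0, -0.0006], "delta_rot": [0, 0, 0]}, {"translation": [-0.002, 0, -0.0006], "delta_rot": [0, 0, 0]}]'

```text
time_s: 10.05
eef_pos: [0.5563, -0.0516, 0.0375]
tool_rot: [-0.001, -0.129, 0.992, 0.0]
wrist_force: [-8.0, -3.9, -1.0]
grip_width: 0.037
finger_force: 62.5
```

```bash
python3 - <<'E'
from h import *
s=robot.sense();R=tool(s);print(s["eef_pos"],s["wrist_force"],R[:,2],((s["eef_pos"]-[.5182,-.0621,.0374])@R)*1000)
im,_=robot.grab_frame("scene");a=cv2.resize(im[195:275,300:400,::-1],(500,400),interpolation=cv2.INTER_CUBIC)
im,_=robot.grab_frame("top");b=cv2.resize(im[165:245,285:345,::-1],(300,400),interpolation=cv2.INTER_CUBIC)
cv2.imwrite("pics/g1.png",np.hstack([a,b]))
E
```

```text
[ 0.55631325 -0.0516403   0.03753471] [-7.96671747 -3.89262792 -0.9720559 ] [-2.81771866e-03  1.32605326e-04 -9.99996021e-01] [-39.5204942    0.34018166  -0.24071805]
```

View pics/g1.png

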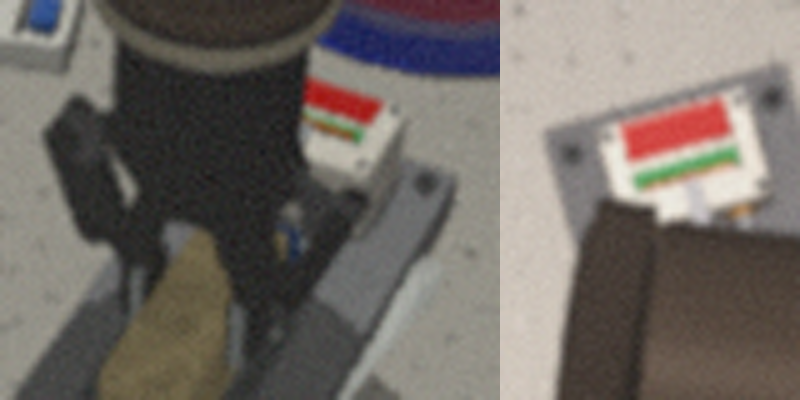

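The left crop is mostly hidden by the gripper. On the right, the orange pointer has just reached the near edge of the green (about 690,170), which is about 10 mm of travel and fits the ~8 N force. I push 4 mm more.

Call:
step_arm --series '[{"translation": [-0.001, 0, -0.0001], "delta_rot": [0, 0, 0]}, {"translation": [-0.002, 0, -0.0002], "delta_rot": [0, 0, 0]}, {"translation": [-0.003, 0, -0.0003], "delta_rot": [0, 0, 0]}, {"translation": [-0.004, 0, -0.0003], "delta_rot": [0, 0, 0]}, {"translation": [-0.004, 0, -0.0003], "delta_rot": [0, 0, 0]}, {"translation": [-0.004, 0, -0.0003], "delta_rot": [0, 0, 0]}]'

```text
time_s: 10.9
eef_pos: [0.5596, -0.0507, 0.0376]
tool_rot: [-0.002, -0.129, 0.992, 0.0]
wrist_force: [-9.5, -6.0, -2.7]
grip_width: 0.0372
finger_force: 62.4
```

```bash
python3 - <<'E'
from h import *
s=robot.sense();R=tool(s);print(s["eef_pos"],s["wrist_force"],R[:,2],R[:,0],((s["eef_pos"]-[.5182,-.0621,.0374])@R)*1000)
im,_=robot.grab_frame("top");b=cv2.resize(im[165:245,285:345,::-1],(450,600),interpolation=cv2.INTER_CUBIC)
cv2.imwrite("pics/g2.png",b)
E
```

```text
[ 0.55963553 -0.05069712  0.03760629] [-9.49589967 -6.02326625 -2.67972901] [-3.78273122e-03  1.17893916e-04 -9.99992838e-01] [-0.96657665 -0.25635215  0.0036261 ] [-42.97302273   0.40006073  -0.36168801]
```

View pics/g2.png

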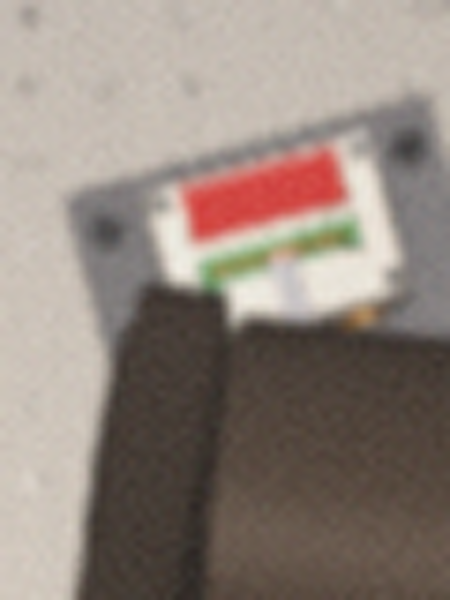

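The orange pointer now runs through the middle of the green band, about (210–355, 255), clear of the red. The force is about 10.7 N. I hold it there.

Call:
step_arm --series '[{"translation": [0, 0, 0], "delta_rot": [0, 0, 0]}, {"translation": [0, 0, 0], "delta_rot": [0, 0, 0]}, {"translation": [0, 0, 0], "delta_rot": [0, 0, 0]}, {"translation": [0, 0, 0], "delta_rot": [0, 0, 0]}, {"translation": [0, 0, 0], "delta_rot": [0, 0, 0]}, {"translation": [0, 0, 0], "delta_rot": [0, 0, 0]}, {"translation": [0, 0, 0], "delta_rot": [0, 0, 0]}, {"translation": [0, 0, 0], "delta_rot": [0, 0, 0]}, {"translation": [0, 0, 0], "delta_rot": [0, 0, 0]}, {"translation": [0, 0, 0], "delta_rot": [0, 0, 0]}, {"translation": [0, 0, 0], "delta_rot": [0, 0, 0]}, {"translation": [0, 0, 0], "delta_rot": [0, 0, 0]}, {"translation": [0, 0, 0], "delta_rot": [0, 0, 0]}, {"translation": [0, 0, 0], "delta_rot": [0, 0, 0]}, {"translation": [0, 0, 0], "delta_rot": [0, 0, 0]}, {"translation": [0, 0, 0], "delta_rot": [0, 0, 0]}, {"translation": [0, 0, 0], "delta_rot": [0, 0, 0]}, {"translation": [0, 0, 0], "delta_rot": [0, 0, 0]}, {"translation": [0, 0, 0], "delta_rot": [0, 0, 0]}, {"translation": [0, 0, 0], "delta_rot": [0, 0, 0]}]'

```text
time_s: 13.45
eef_pos: [0.5597, -0.0507, 0.0376]
tool_rot: [-0.002, -0.129, 0.992, 0.0]
wrist_force: [-7.9, -5.5, -2.0]
grip_width: 0.0368
finger_force: 62.4
```

Call:
step_arm --series '[{"translation": [0, 0, 0], "delta_rot": [0, 0, 0]}, {"translation": [0, 0, 0], "delta_rot": [0, 0, 0]}, {"translation": [0, 0, 0], "delta_rot": [0, 0, 0]}, {"translation": [0, 0, 0], "delta_rot": [0, 0, 0]}, {"translation": [0, 0, 0], "delta_rot": [0, 0, 0]}, {"translation": [0, 0, 0], "delta_rot": [0, 0, 0]}, {"translation": [0, 0, 0], "delta_rot": [0, 0, 0]}, {"translation": [0, 0, 0], "delta_rot": [0, 0, 0]}, {"translation": [0, 0, 0], "delta_rot": [0, 0, 0]}, {"translation": [0, 0, 0], "delta_rot": [0, 0, 0]}, {"translation": [0, 0, 0], "delta_rot": [0, 0, 0]}, {"translation": [0, 0, 0], "delta_rot": [0, 0, 0]}]'

```text
time_s: 14.95
eef_pos: [0.5596, -0.0507, 0.0376]
tool_rot: [-0.002, -0.129, 0.992, 0.0]
wrist_force: [-9.3, -5.7, -2.6]
grip_width: 0.0371
finger_force: 62.4
```

```bash
python3 - <<'E'
from h import *
s=robot.sense();print(s["time_s"],s["eef_pos"],s["wrist_force"],s["grip_width"])
im,_=robot.grab_frame("top");b=cv2.resize(im[165:245,285:345,::-1],(450,600),interpolation=cv2.INTER_CUBIC)
cv2.imwrite("pics/g3.png",b)
E
```

```text
14.95 [ 0.55964582 -0.0507133   0.03759219] [-9.27996721 -5.68309423 -2.58985596] 0.037061851266287804
```

View pics/g3.png

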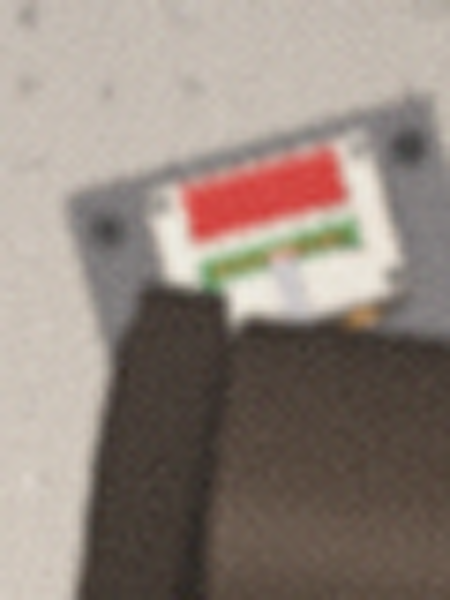

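The pointer is still mid-green at about (285,255), and the force and pose have held steady for 4 s. I hand the job in.

```bash
python3 -c "
from workcell import robot
print(robot.finish_job())"
```

```text
the job is handed in; nothing more can be done
None
```

The brass block lies flat in the jig channel, still gripped and pressing the gauge at about 10 N with the pointer mid-green; I held it there for 4 s and handed the job in at about 15 s, but no verdict came back.

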